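# Set the glue cup and work the pump

### The arm

A 6-joint arm with a two-finger parallel gripper is mounted at the origin on the work surface. World frame = base frame: x ahead of the robot, y to its left, z up, the work surface at z = 0. Lengths are in m, angles in rad, forces in N, time in s.
With the tool pointing down it reaches from about 0.25 to 0.775 m from the base axis. Payload 4 kg.
Tool frame: the origin (TCP) lies midway between the tips of the shut fingers; the grasp point (between the pads) lies 19 mm behind it (grip_point_offset is the distance from the TCP to the grasp point, in m); z points along the fingers, y is the line along which they close (so a half turn about z gives the same grasp; the last joint's range is limited). The gripper opens to 94 mm and grips with 3 to 60 N. Pads are 16 mm wide; open, the fingers measure 119 mm over their backs; the gripper's body (75 mm by 177 mm) begins 78 mm behind the grasp point.
Start: joints at [1.076, 0.087, 1.371, -0, 1.684, -0.103], TCP at [0.21, 0.508, 0.206] pointing down, gripper open.
Joint ranges: [-3.1, 3.1], [-0.76, 2.03], [0.27, 2.55], [-1.08, 4.22], [0.17, 2.65], [-2.57, 2.57]. Speed limits (rad/s): [2.79, 2.79, 3.14, 3.14, 3.14, 3.14].

### API

Orientations are given as [roll, pitch, yaw] about the fixed x, y, z axes, in that order (R = Rz(yaw) Ry(pitch) Rx(roll)).
In Python, from bench import * gives the robot as it stands.
- The arm moves only by the tool carry_out, never from a script. Its argument "commands" is a list of rows, each a list of 6 numbers: the shift along the tool's x, y, z in m, then the turn, a rotation vector about the tool's x, y, z in rad. In form: [[tx, ty, tz, rx, ry, rz], ...]. A call has exactly 5 rows; each row is the pose to reach, as a shift and turn from the pose commanded when the call began, along the tool's axes at that moment; what a row does not reach only later rows make up. A row lasts 1/10 s, in which the tool goes at most 50 mm and 8.59 degrees, less where a joint would pass 70% of its speed; a pose out of reach is approached as far as the arm can. A call with a gripper value outside its range is refused whole. "jaw" is the opening, from 0 (shut) to 1 (fully open), set as the call begins (left out, the last holds). The fingers move at their own pace and stop on an object; the grip force is fixed at half the most. Time passes only in rows, so rows that repeat a pose let the fingers close, or fill a call up. It gives the time, the measured TCP pose, the force, the opening and the grip force at its end, in the units of the state.
- get_obs(): the state, without advancing time (a new reading comes with each control period).
- snapshot(name): name is "scene" or "top"; returns a dict with "img" (480x640x3 uint8, red, green, blue), "range_z" (480x640 float32, m along the optical axis (not along the pixel's ray), 0 where there is no reading), "fx", "fy", "cx", "cy" (pixels), "R" (3x3) and "t" (3): a world point X has camera coordinates R X + t. Camera axes: x right, y down, z forward; pixel columns grow to the right and rows downward; lengths in m; the calibration is good to about 2 mm. A picture is of the moment at which its call begins.
- close_job(): hands the job in; it is judged then, once.
The state is a dict: "time": time; "joint_positions": joint angles; "qvel": joint speeds; "joint_torque": joint torques, N m; "tool_pos": TCP position; "ee_rot": TCP orientation; "wrist_force": force on the tool from outside, world axes, zero at the start; "wrist_torque": the same for the moment, N m; "width": finger opening in m; "finger_force": force on a finger pad.
Only numpy, scipy, OpenCV 4.12 (cv2) and the standard library are available. Lean on these libraries where they do the work, as an engineer would, in place of code of your own. Each camera call takes 0.05 s, during which the arm holds its last target. There are 200 camera calls.

### The job

Pick up the toppled metal cup, stand it gently upright, mouth up, centred on the round pad under the spout of the glue pump, and let go of it. Then press the pump's head all the way down and let it spring back up, leaving the cup standing there. Do not press the pump before the cup stands in place, never press the spray can's cap, and leave everything else on the bench where it is.

Things in the scene. Friction and masses are not known exactly. Their poses are not given: they have to be found in the camera images.
- cup: The toppled cup: plain straight-sided aluminium tin, 54 mm outside diameter, 90 mm tall, wall 3 mm, open at one end. It starts lying on its side on the bench, its mouth towards the robot's left, more or less, in front of the pump or to the left of that. Origin: centre of the outside of its bottom; its own z axis runs along its middle from bottom to mouth.
- pump: The glue pump, fixed to the bench: a plywood foot board 195 x 90 x 6 mm carrying a white bottle 68 mm in diameter (shoulder from 105 mm up, neck 32 mm wide to 140 mm) and in front of it the round pad. Origin: at bench height under the bottle's axis; z up; the spout points along its own -x, roughly towards the robot.
- pump_pad (a point): Centre of the top of the round flat black rubber pad, 72 mm in diameter, 8 mm above the bench, on the pump's foot board 100 mm in front of the bottle's axis, straight below the spout's tip. Axes as the pump's. The tip of the spout ends 145 mm above the bench (130 mm when pressed).
- pump_top (a point): Centre of the flat top of the pump's black head, 44 mm in diameter, 22 mm high; 185 mm above the bench when up. It moves down with the head. The spout, a tube 12 mm thick whose top lies 10 mm below this point, runs 100 mm forward from it, then turns down.
- pump_head (a joint): Travel of the sprung pump head: 0 up, 0.015 m fully down; about 3 N to start, 10 N at the bottom.
- spray: Spray can fixed on a smaller plywood foot board, 110 x 90 mm: aluminium, 62 mm in diameter, with no spout and no pad, in all 184 mm high. Not to be used. It and the pump stand left and right, either way round. Origin at bench height under its axis.
- spray_cap (a joint): Travel of the spray can's sprung cap (32 mm in diameter): 0 up, 0.008 m down. Not to be pressed.
- riser: Fixed wooden riser: board 740 mm long (its y), 100 deep, 18 thick, underside 310 mm above the bench (290 at a 12 mm batten along its far edge), end panels 360 mm either side, stock on top to 415 mm. It roofs over the pump's bottle and the spray can: its front edge is about 10 mm nearer the robot than their axes. Origin: at bench height under the middle of the front edge; the board lies to its +x.
- sander: Cork sanding block 100 x 60 x 28 mm, lying loose among the things in front. Origin: centre of its underside.
- waxtin: Flat round wax tin, 74 mm in diameter, 34 mm high, loose among the things in front. Origin: centre of its underside.
- jar: Closed amber glass jar, 56 mm in diameter, 85 mm high, loose between the pump and the spray can. Origin: centre of its underside.
- pot: Terracotta brush pot, 72 mm in diameter, 90 mm high, with two sticks rising to 155 mm, loose near the right end of the riser. Origin: centre of its underside.
- bridge: Dark wooden instrument bridge blank, 140 x 30 mm, 24 mm high, long along its own y, loose at the left. Origin: centre of its underside.
- screwdriver: Screwdriver with a wooden handle, 200 mm long, lying loose at the far right along its own x, under 40 mm high. Origin: below its middle.
Not all that is in view belongs to the job. Leave any pink look-alike of the cup alone.

How it is judged:
On the way, in this order (a step that is already met when the one before it is completed fails the run):
1. the cup stands upright on the pad under the spout, let go (angle between cup's own z axis and vertical below 0.12 rad and horizontal distance between cup and pump_pad below 0.016 m and z of cup in the frame of pump_pad between -0.005 and 0.005 m and contact force between cup and the fingers below 0.1 N and linear speed of cup below 0.02 m/s), for 0.2 s.
2. the pump's head is pressed down at least 12 of its 15 mm, with the cup in place (value of joint pump_head above 0.012 m and angle between cup's own z axis and vertical below 0.12 rad and horizontal distance between cup and pump_pad below 0.016 m and z of cup in the frame of pump_pad between -0.005 and 0.005 m), for 0.05 s.
At the end, for the whole second after the job is handed in: The cup stands upright (within 0.12 rad), mouth up, at rest on the pad with its middle within 16 mm of the pad's, and the pump's head is back up (within 3 mm) (angle between cup's own z axis and vertical below 0.12 rad and horizontal distance between cup and pump_pad below 0.016 m and z of cup in the frame of pump_pad between -0.005 and 0.005 m and linear speed of cup below 0.02 m/s and value of joint pump_head below 0.003 m); the robot touches nothing.
It fails at once if the pump is pressed more than 4 mm while the cup does not stand in place under the spout (value of joint pump_head above 0.004 m and not (angle between cup's own z axis and vertical below 0.12 rad and horizontal distance between cup and pump_pad below 0.016 m and z of cup in the frame of pump_pad between -0.005 and 0.005 m)).
It fails at once if the spray can's cap is pressed more than 4 mm (value of joint spray_cap above 0.004 m).
It fails at once if the cup is slammed down on the pad with more than 40 N (contact force between cup and pump above 40 N).
It fails at once if another loose thing is shifted by more than 30 mm or tipped (distance of any of sander, waxtin, jar, pot, bridge, screwdriver from where it was at the start of the episode above 0.03 m or angle between any of sander, waxtin, jar, pot, bridge's own z axis and vertical above 0.5 rad).
It also fails if it takes over 58 s, if anything falls off the work surface, if the arm or the gripper's body presses on something with over 40 N, if the wrist force passes 120 N, or if a joint passes its speed limit or range.

## Working session

There is one attempt and no reset: what is moved stays moved. The work goes in short steps, Python scripts to look and compute and a tool call to move; the robot and the scene stay as the last step left them, time stands still between calls to the robot, and variables do not carry over. Pictures are saved under pics/ and viewed, at most 10 in all, crops included, and the job is handed in when it is done.

Besides the shell and the picture viewer there is one more tool, called after ">>>" as name(argument=value, ...) on one line, values as JSON. carry_out: Moves the arm, as the interface text tells. Its arguments: {"type":"object","properties":{"commands":{"type":"array","items":{"type":"array","items":{"type":"number"}}},"jaw":{"type":"number"}},"required":["commands"]}

```bash
mkdir -p pics && python3 - <<'E'
from bench import *
import cv2,numpy as np
for n in("scene","top"):
    s=snapshot(n); cv2.imwrite(f"pics/{n}0.png",s["img"][:,:,::-1]); np.savez(f"{n}0.npz",**s)
    print(n,s["fx"],s["cx"],s["cy"],s["R"].round(3).tolist(),s["t"].round(3))
o=get_obs();print(o)
E
```

```text
scene 487.9255411887643 326.50698706122773 239.86254755704047 [[-0.969, 0.245, 0.002], [0.196, 0.778, -0.597], [-0.148, -0.579, -0.802]] [0.512 0.024 1.097]
top 586.0642758574558 319.5475297295423 236.60799749331554 [[-0.029, -1.0, 0.001], [-0.975, 0.028, -0.219], [0.219, -0.008, -0.976]] [-0.031  0.519  1.252]
{'time': 0.1, 'joint_positions': array([ 1.07586226e+00,  8.78690575e-02,  1.37209719e+00,  2.97691164e-07,
        1.68365217e+00, -1.03115557e-01]), 'qvel': array([-0.00092505, -0.00068161, -0.00198698,  0.00169464, -0.00267324,
       -0.00174143]), 'joint_torque': array([ 2.54150873e-03, -3.41249228e+01, -3.03300047e+01,  7.21594552e-02,
        3.03770613e-02, -9.94947322e-05]), 'tool_pos': array([0.20979513, 0.50785941, 0.20443085]), 'ee_rot': array([-3.13957768e+00, -2.08812284e-04,  2.74977397e+00]), 'wrist_force': array([0.24317079, 0.32747574, 0.3198096 ]), 'wrist_torque': array([-0.02202859, -0.00430738, -0.02539208]), 'finger_force': 0.0, 'width': 0.09411805216129927}
```

View pics/scene0.png

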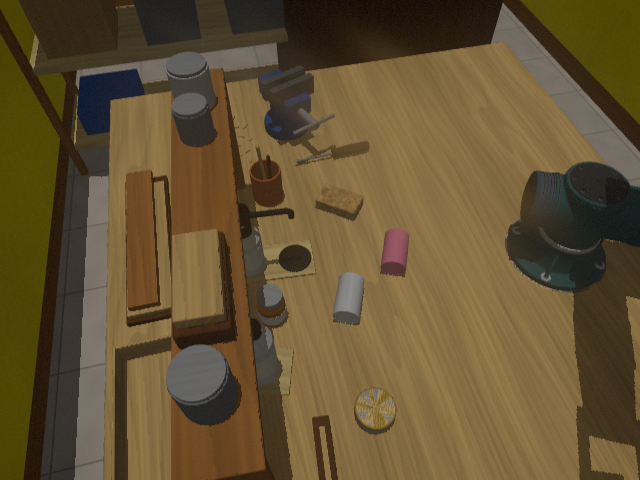

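View pics/top0.png

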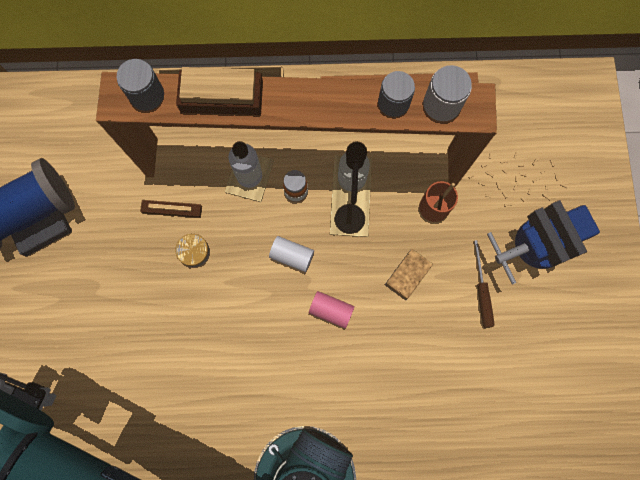

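The candidates are the grey-silver cylinder (top 291,254; scene 349,298), the pink cylinder (top 331,310; scene 395,252) and the grey tins standing on the riser. Only the grey one lying on the bench fits: it is plain aluminium, toppled, and in front and to the left of the pump. The pump is at top (350,218) for the pad and (357,152) for the head. I'll confirm the cup in a crop and measure.

```bash
cat > h.py <<'E'
import numpy as np,cv2
def cloud(s):
    z=s["range_z"];v,u=np.mgrid[0:480,0:640]
    c=np.stack([(u-s["cx"])/s["fx"]*z,(v-s["cy"])/s["fy"]*z,z],-1)
    P=(c-s["t"])@s["R"]; P[z<=0]=np.nan; return P
def ray(s,u,v,h):
    d=s["R"].T@np.array([(u-s["cx"])/s["fx"],(v-s["cy"])/s["fy"],1]);o=-s["R"].T@s["t"]
    return o+d*(h-o[2])/d[2]
def blob(m,u,v):
    n,l=cv2.connectedComponents(m.astype(np.uint8)); return l==l[v,u]
E
python3 - <<'E'
from h import *
T=dict(np.load("top0.npz"));S=dict(np.load("scene0.npz"))
a=cv2.resize(T["img"][225:285,255:335,::-1],None,fx=5,fy=5,interpolation=3);b=cv2.resize(S["img"][260:335,320:380,::-1],(320,400),interpolation=3)
c=np.zeros((400,720,3),np.uint8);c[:300,:400]=a;c[:,400:]=b;cv2.imwrite("pics/crop1.png",c)
for n,s,uv in(("top",T,(291,254)),("scene",S,(349,298))):
    P=cloud(s);sat=cv2.cvtColor(s["img"],cv2.COLOR_RGB2HSV)[:,:,1]
    m=blob((P[...,2]>.012)&(sat<60),*uv);q=P[m];xy=q[:,:2]
    r=cv2.minAreaRect((xy*1000).astype(np.float32))
    print(n,"cup",m.sum(),"zmax",np.percentile(q[:,2],[50,98]).round(4),r)
    # axis from high points
    k=xy[q[:,2]>.045];ev=np.linalg.eigh(np.cov(k.T))[1][:,1];print(" axis",ev,k.mean(0))
    n_,hs=None,None
P=cloud(T);g=T["img"].max(2)
for nm,uv,h in(("pad",(350,224),.008),("head",(357,157),.185)):
    m=blob((g<50)&(abs(P[...,2]-h)<.008),*uv)
    c,rad=cv2.minEnclosingCircle(np.argwhere(m)[:,::-1].astype(np.float32))
    print(nm,m.sum(),c,rad,ray(T,*c,h),ray(T,c[0]+rad,c[1],h),"medz",np.median(P[m][:,2]))
m=(g<60)&(abs(P[...,2]-.17)<.02);m[:,:330]=0;m[:,380:]=0;m[205:]=0
ys=np.argwhere(m);
for v in range(140,205,5):
    u=np.where(m[v])[0]
    if len(u):print(v,u.min(),u.max(),P[v,int(u.mean())].round(4))
P=cloud(S)
m=(S["img"].max(2)<60)&(P[...,2]>.003)&(P[...,2]<.016);m[:, :270]=0;m[:,320:]=0
m=blob(m,295,258);c=cv2.fitEllipse(np.argwhere(m)[:,::-1].astype(np.float32)) ;print("scene pad",np.nanmean(P[m],0),m.sum())
E
```

```text
top cup 965 zmax [0.0489 0.0568] ((487.4553527832031, 19.493900299072266), (90.90533447265625, 53.507911682128906), 66.78239440917969)
 axis [0.3931044  0.91949385] [0.48638168 0.01913309]
scene cup 1060 zmax [0.0511 0.0569] ((487.01153564453125, 19.440597534179688), (91.7435531616211, 52.31440353393555), 66.55581665039062)
 axis [0.39622535 0.91815329] [0.48755647 0.02058266]
pad 567 (349.5194091796875, 218.42233276367188) 14.63420295715332 [ 0.57109562 -0.11763339  0.008     ] [ 0.57012126 -0.15183388  0.008     ] medz 0.007971357538366464
head 317 (356.1724853515625, 152.0109100341797) 10.222702980041504 [ 0.66781976 -0.12629594  0.185     ] [ 0.66721756 -0.1475465   0.185     ] medz 0.18488253575196775
145 349 363 [ 0.6826 -0.1265  0.1868]
150 347 366 [ 0.673  -0.1263  0.1832]
155 346 365 [ 0.6608 -0.1235  0.1864]
160 348 363 [ 0.6508 -0.1232  0.1839]
165 353 358 [ 0.6436 -0.1235  0.1734]
170 353 357 [ 0.6331 -0.1232  0.1718]
175 352 357 [ 0.6214 -0.1205  0.1742]
180 352 357 [ 0.6101 -0.1199  0.1754]
185 352 357 [ 0.5993 -0.1195  0.1753]
190 352 356 [ 0.5889 -0.1191  0.1743]
195 351 356 [ 0.5791 -0.1168  0.1713]
200 351 355 [ 0.5712 -0.117   0.1613]
scene pad [ 0.57145429 -0.11592984  0.00956886] 661
```

View pics/crop1.png

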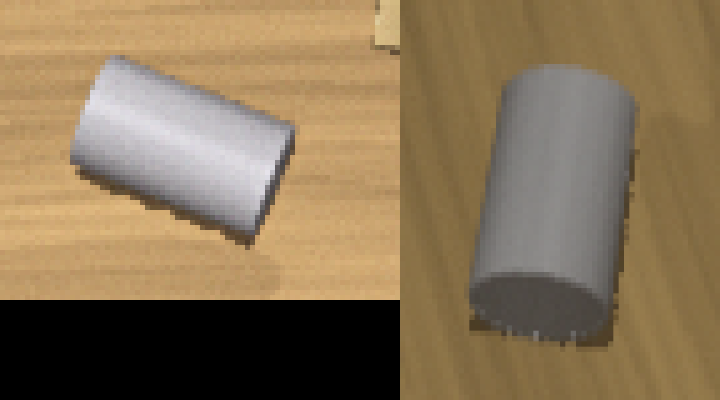

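The crop shows a plain aluminium cylinder lying on its side. The dark, open-looking end is at the lower (+y) side in the scene view (crop 540,305), which matches "mouth to the left". Both views agree: cup centre (0.487, 0.0195), mouth direction (0.394, 0.919), size 91x53 mm. I'll collect a few joint/pose samples on the way so I can fit the arm's kinematics.

>>> carry_out(commands=[[-0.03, -0.03, -0.02, 0.1, 0.1, 0], [-0.06, -0.06, -0.03, 0.2, 0.2, 0], [-0.09, -0.09, -0.04, 0.3, 0.3, 0], [-0.12, -0.12, -0.05, 0.4, 0.4, 0], [-0.14, -0.14, -0.05, 0.45, 0.45, 0]], jaw=1)

```text
time: 0.6
tool_pos: [0.2881, 0.3236, 0.2551]
ee_rot: [-2.656, -0.436, 2.637]
wrist_force: [0.5, 0.5, 0.0]
width: 0.0941
finger_force: 0.0
```

```bash
cat >> h.py <<'E'
def log():
    from bench import get_obs
    import json
    o=get_obs();d={k:np.asarray(o[k]).tolist() for k in("time","joint_positions","tool_pos","ee_rot","wrist_force","width")}
    open("log.jsonl","a").write(json.dumps(d)+"\n");print({k:np.round(v,3).tolist() for k,v in d.items()})
E
python3 -c "
from h import *;log()
T=dict(np.load('top0.npz'));P=cloud(T)
g=P[(abs(P[...,2]-.328)<.012)&(abs(P[...,1])<.5)]
print('riser top front x',np.percentile(g[:,0],[1,2,5]),g[:,1].min(),g[:,1].max())
for n,u,v,h in(('sander',409,274,.028),('pot',438,200,.09),('jar',295,186,.085),('wax',193,250,.034),('spray',240,150,.184)):print(n,ray(T,u,v,h).round(3))
S=dict(np.load('scene0.npz'));Q=cloud(S)
for v in (305,312,316,320):print(Q[v,346].round(3))
"
```

```text
{'time': 0.6, 'joint_positions': [0.607, 0.267, 1.202, 0.172, 2.295, -0.496], 'tool_pos': [0.288, 0.324, 0.255], 'ee_rot': [-2.656, -0.436, 2.637], 'wrist_force': [0.521, 0.483, 0.003], 'width': 0.094}
riser top front x [0.21980447 0.64495924 0.65391761] -0.3808161093119832 0.49966124365381265
sander [ 0.433 -0.245  0.028]
pot [ 0.587 -0.31   0.09 ]
jar [0.629 0.006 0.085]
wax [0.501 0.241 0.034]
spray [0.679 0.115 0.184]
[0.501 0.049 0.055]
[0.496 0.037 0.003]
[0.499 0.047 0.006]
[0.501 0.054 0.003]
```

>>> carry_out(commands=[[0, 0, 0, -0.08, 0.12, 0], [0, 0, -0.01, -0.16, 0.24, 0], [0, 0, -0.02, -0.24, 0.36, 0], [0, 0, -0.03, -0.32, 0.48, 0], [0, 0, -0.03, -0.4, 0.6, 0]])

```text
time: 1.1
tool_pos: [0.304, 0.3324, 0.2805]
ee_rot: [-2.885, -0.997, 2.359]
wrist_force: [-0.1, -0.1, -1.4]
width: 0.0943
finger_force: 0.0
```

```bash
python3 -c "
from h import *;log()"
```

```text
{'time': 1.1, 'joint_positions': [0.236, 0.234, 1.385, 0.788, 2.235, -0.426], 'tool_pos': [0.304, 0.332, 0.281], 'ee_rot': [-2.885, -0.997, 2.359], 'wrist_force': [-0.124, -0.13, -1.435], 'width': 0.094}
```

>>> carry_out(commands=[[0, -0.03, -0.02, 0, -0.1, -0.1], [0, -0.06, -0.04, 0, -0.2, -0.2], [0, -0.09, -0.06, 0, -0.3, -0.3], [0, -0.12, -0.06, 0, -0.35, -0.4], [0, -0.12, -0.06, 0, -0.4, -0.4]])

```text
time: 1.6
tool_pos: [0.2841, 0.2069, 0.3296]
ee_rot: [2.964, -0.59, 2.952]
wrist_force: [-0.9, -0.5, -0.2]
width: 0.094
finger_force: 0.0
```

```bash
python3 -c "
from h import *;log()"
```

```text
{'time': 1.6, 'joint_positions': [0.114, -0.087, 1.427, 0.45, 2.271, -1.002], 'tool_pos': [0.284, 0.207, 0.33], 'ee_rot': [2.964, -0.59, 2.952], 'wrist_force': [-0.921, -0.482, -0.193], 'width': 0.094}
```

```bash
cat > fit.py <<'E'
from h import *
import json
from scipy.spatial.transform import Rotation as Ro
def RR(a,t): return Ro.from_euler(a,t).as_matrix()
E6=RR('z',np.pi/2)
def chain(q):
    A=RR('z',q[0]);B=A@RR('y',q[1]);C=B@RR('y',q[2]);D=C@RR('z',q[3]);F=D@RR('y',q[4]);G=F@RR('z',q[5])@E6
    return A,B,C,D,F,G
def rows(q):
    A,B,C,D,F,G=chain(q); return np.c_[A,B[:,2],C[:,0],C[:,2],G[:,2]]
if __name__=="__main__":
    L=[json.loads(l) for l in open("log.jsonl")]
    L.insert(0,dict(joint_positions=[1.07586,.087869,1.372097,0,1.683652,-.1031156],tool_pos=[.20979513,.50785941,.20443085],ee_rot=[-3.13957768,-2.088e-4,2.74977]))
    for l in L: print("ang err",np.linalg.norm(Ro.from_matrix(chain(l["joint_positions"])[-1].T@Ro.from_euler('xyz',l["ee_rot"]).as_matrix()).as_rotvec()).round(4))
    M=np.vstack([rows(l["joint_positions"]) for l in L]);b=np.hstack([l["tool_pos"] for l in L])
    t,_,rk,sv=np.linalg.lstsq(M,b,rcond=None);print("a1 d h L2 e L3 L6",t.round(4),rk,sv.round(3),"res",abs(M@t-b).max());np.save("t.npy",t)
E
python3 fit.py
```

```text
ang err 0.0
ang err 0.0
ang err 0.0
ang err 0.0
a1 d h L2 e L3 L6 [0.     0.0566 0.1526 0.449  0.1007 0.4998 0.3506] 7 [3.89  2.871 2.047 0.605 0.197 0.136 0.098] res 5.979147325863021e-07
```

```bash
cat > ik.py <<'E'
from fit import *
from scipy.optimize import least_squares
t=np.load("t.npy")
lo=np.array([-3.1,-.76,.27,-1.08,.17,-2.57])+.05;hi=np.array([3.1,2.03,2.55,4.22,2.65,2.57])-.05
def fk(q): return rows(q)@t,chain(q)[-1]
def ik(p,R,q0):
    def f(q):
        P,G=fk(q);return np.r_[(P-p)*5,Ro.from_matrix(R.T@G).as_rotvec()]
    r=least_squares(f,np.clip(q0,lo,hi),bounds=(lo,hi));return r.x,np.linalg.norm(r.fun)
cup=np.array([.487,.0195,.027]);th=np.arctan2(.919,.394);a=np.array([np.cos(th),np.sin(th),0]);pad=np.array([.571,-.117,.008])
Z=np.array([0,0,1.])
def pick(e,s,up=0):      # tool y = closing axis; +turn about tool y lifts the mouth
    d=-np.sin(e)*a-np.cos(e)*Z; x=np.cos(e)*a-np.sin(e)*Z; R=np.c_[x,np.cross(d,x),d]
    return cup+s*a+d*.019+up*Z,R
def place(e,s,psi,dz=0,c=pad):
    h=np.array([np.cos(psi),np.sin(psi),0]);d=np.cos(e)*h-np.sin(e)*Z;x=np.cos(e)*Z+np.sin(e)*h
    return c+(.045+s+dz)*Z+d*.019,np.c_[x,np.cross(d,x),d]
if __name__=="__main__":
    T=dict(np.load("top0.npz"));print("pink",ray(T,331,310,.027).round(3))
    q0=[.114,-.087,1.427,.45,2.271,-1.0]
    for e in(10,20,30,40,50):
        e_=np.radians(e);p,R=pick(e_,.015);print("pick",e,*[(v.round(2).tolist() if i==0 else round(v,4)) for i,v in enumerate(ik(p,R,q0))])
        for psi in range(-30,121,30):
            best=min((ik(*place(e_,.015,np.radians(psi),.003),[g1,.8,1.5,g4,1.2,g6]) for g1 in(-.3,.3) for g4 in(.2,1.2,2.4,3.3) for g6 in(-1.5,0,1.5)),key=lambda r:r[1])
            q=best[0];A,B,C,D,F,G=chain(q);w=rows(q)[:,:6]@t[:6]
            print("   place",psi,q.round(2).tolist(),round(best[1],4),"wrist",w.round(3))
E
python3 ik.py
```

```text
pink [ 0.357 -0.067  0.027]
pick 10 [0.06, 0.16, 1.71, -0.16, 1.36, 0.5] 0.0
   place -30 [-0.04, 0.18, 2.35, 3.79, 0.87, -1.93] 0.0 wrist [0.288 0.046 0.129]
   place 0 [-0.66, 0.14, 2.39, 2.31, 0.94, -1.13] 0.0 wrist [ 0.244 -0.117  0.129]
   place 30 [-0.91, 0.35, 2.09, 1.56, 1.35, -0.86] 0.0 wrist [ 0.288 -0.28   0.129]
   place 60 [-0.87, 0.59, 1.68, 1.21, 1.72, -0.75] 0.0 wrist [ 0.408 -0.4    0.129]
   place 90 [-0.74, 0.83, 1.24, 1.0, 2.09, -0.72] 0.0 wrist [ 0.571 -0.444  0.129]
   place 120 [-0.57, 1.05, 0.83, 0.81, 2.46, -0.79] 0.0 wrist [ 0.734 -0.4    0.129]
pick 20 [0.15, 0.24, 1.64, -0.3, 1.45, 0.62] 0.0
   place -30 [-0.06, 0.01, 2.32, 4.05, 0.56, -2.22] 0.0 wrist [0.301 0.039 0.184]
   place 0 [-0.62, -0.03, 2.36, 2.04, 0.66, -0.81] 0.0 wrist [ 0.259 -0.117  0.184]
   place 30 [-0.88, 0.21, 2.08, 1.41, 1.22, -0.67] 0.0 wrist [ 0.301 -0.273  0.184]
   place 60 [-0.85, 0.48, 1.69, 1.1, 1.63, -0.67] 0.0 wrist [ 0.415 -0.387  0.184]
   place 90 [-0.72, 0.73, 1.27, 0.89, 2.0, -0.72] 0.0 wrist [ 0.571 -0.429  0.184]
   place 120 [-0.56, 0.95, 0.89, 0.68, 2.36, -0.87] 0.0 w
[... 987 characters left out ...]
0.55, 1.34, 0.67, 1.82, -0.68] 0.0 wrist [ 0.571 -0.371  0.284]
   place 120 [-0.52, 0.74, 1.03, 0.47, 2.12, -0.96] 0.0 wrist [ 0.698 -0.337  0.284]
pick 50 [0.34, 0.55, 1.45, -0.62, 1.78, 0.81] 0.0
   place -30 [-0.17, -0.11, 2.05, -0.42, 0.57, 2.2] 0.0 wrist [ 0.386 -0.01   0.325]
   place 0 [-0.47, -0.13, 2.07, 0.52, 0.63, 0.77] 0.0 wrist [ 0.358 -0.117  0.325]
   place 30 [-0.65, 0.03, 1.91, 0.76, 1.04, 0.05] 0.0 wrist [ 0.386 -0.224  0.325]
   place 60 [-0.68, 0.26, 1.66, 0.7, 1.41, -0.34] 0.0 wrist [ 0.464 -0.302  0.325]
   place 90 [-0.61, 0.47, 1.37, 0.56, 1.72, -0.64] 0.0 wrist [ 0.571 -0.33   0.325]
   place 120 [-0.5, 0.63, 1.12, 0.38, 1.98, -0.97] 0.0 wrist [ 0.678 -0.302  0.325]
```

```bash
cat > mv.py <<'E'
from ik import *
from scipy.spatial.transform import Slerp
def now():
    from bench import get_obs
    o=get_obs();return np.array(o["tool_pos"]),Ro.from_euler('xyz',o["ee_rot"]).as_matrix(),np.array(o["joint_positions"]),o
def mv(p,R,n=None,start=None,settle=1):
    """print n calls of 5 rows from the present (or given) pose to p,R; returns end"""
    if start is None: P0,R0,q,_=now()
    else: P0,R0,q=start
    rv=Ro.from_matrix(R0.T@R).as_rotvec();need=max(np.linalg.norm(p-P0)/.045,np.linalg.norm(rv)/.14)
    if n is None:n=int(np.ceil((need+settle)/5))
    N=5*n-settle;mx=0
    print(f"dist {np.linalg.norm(p-P0):.3f} ang {np.linalg.norm(rv):.3f} rows {need:.1f}")
    f=lambda k:(P0+(p-P0)*min(k/N,1),R0@Ro.from_rotvec(rv*min(k/N,1)).as_matrix())
    for c in range(n):
        Ps,Rs=f(5*c);out=[]
        for k in range(5*c+1,5*c+6):
            P,G=f(k);qn,er=ik(P,G,q);mx=max(mx,abs(qn-q).max(),);q=qn
            if er>1e-3:print("IK err",er,k)
            out.append(np.r_[Rs.T@(P-Ps),Ro.from_matrix(Rs.T@G).as_rotvec()].round(3).tolist())
        print(out)
    print("max joint step",round(mx,3),"q",q.round(2).tolist());return p,R,q
e=np.radians(30);s=.015;psi=np.radians(30)
E
python3 -c "
from mv import *
p,R=pick(e,s);d=R[:,2]
st=mv(p-.1*d,R);mv(p,R,1,st)"
```

```text
dist 0.351 ang 2.019 rows 14.4
[[-0.018, -0.005, 0.002, 0.003, -0.05, 0.094], [-0.035, -0.011, 0.004, 0.005, -0.1, 0.187], [-0.053, -0.016, 0.006, 0.008, -0.15, 0.281], [-0.07, -0.021, 0.008, 0.011, -0.2, 0.375], [-0.088, -0.026, 0.01, 0.013, -0.25, 0.468]]
[[-0.017, 0.003, 0.006, 0.003, -0.05, 0.094], [-0.034, 0.006, 0.013, 0.005, -0.1, 0.187], [-0.051, 0.009, 0.019, 0.008, -0.15, 0.281], [-0.068, 0.012, 0.026, 0.011, -0.2, 0.375], [-0.085, 0.015, 0.032, 0.013, -0.25, 0.468]]
[[-0.012, 0.01, 0.01, 0.003, -0.05, 0.094], [-0.023, 0.02, 0.02, 0.005, -0.1, 0.187], [-0.035, 0.03, 0.03, 0.008, -0.15, 0.281], [-0.047, 0.04, 0.04, 0.011, -0.2, 0.375], [-0.059, 0.05, 0.05, 0.013, -0.25, 0.468]]
[[-0.003, 0.014, 0.012, 0.003, -0.05, 0.094], [-0.006, 0.028, 0.024, 0.005, -0.1, 0.187], [-0.01, 0.041, 0.036, 0.008, -0.15, 0.281], [-0.013, 0.055, 0.047, 0.011, -0.2, 0.375], [-0.013, 0.055, 0.047, 0.011, -0.2, 0.375]]
max joint step 0.103 q [0.29, 0.32, 1.41, -0.4, 1.75, 0.69]
dist 0.100 ang 0.000 rows 2.2
[[-0.0, -0.0, 0.025, 0.0, 0.0, 0.0], [0.0, 0.0, 0.05, 0.0, 0.0, 0.0], [0.0, 0.0, 0.075, 0.0, 0.0, 0.0], [0.0, 0.0, 0.1, 0.0, 0.0, 0.0], [0.0, 0.0, 0.1, 0.0, 0.0, 0.0]]
max joint step 0.049 q [0.22, 0.34, 1.58, -0.42, 1.56, 0.71]
```

>>> carry_out(commands=[[-0.018, -0.005, 0.002, 0.003, -0.05, 0.094], [-0.035, -0.011, 0.004, 0.005, -0.1, 0.187], [-0.053, -0.016, 0.006, 0.008, -0.15, 0.281], [-0.07, -0.021, 0.008, 0.011, -0.2, 0.375], [-0.088, -0.026, 0.01, 0.013, -0.25, 0.468]])

```text
time: 2.1
tool_pos: [0.3443, 0.1733, 0.2657]
ee_rot: [-3.049, -0.358, 2.41]
wrist_force: [-0.0, -0.9, -0.3]
width: 0.0937
finger_force: 0.0
```

>>> carry_out(commands=[[-0.017, 0.003, 0.006, 0.003, -0.05, 0.094], [-0.034, 0.006, 0.013, 0.005, -0.1, 0.187], [-0.051, 0.009, 0.019, 0.008, -0.15, 0.281], [-0.068, 0.012, 0.026, 0.011, -0.2, 0.375], [-0.085, 0.015, 0.032, 0.013, -0.25, 0.468]])

```text
time: 2.6
tool_pos: [0.4028, 0.1374, 0.2045]
ee_rot: [-2.948, -0.039, 1.977]
wrist_force: [0.4, 0.2, 0.1]
width: 0.0941
finger_force: 0.0
```

>>> carry_out(commands=[[-0.012, 0.01, 0.01, 0.003, -0.05, 0.094], [-0.023, 0.02, 0.02, 0.005, -0.1, 0.187], [-0.035, 0.03, 0.03, 0.008, -0.15, 0.281], [-0.047, 0.04, 0.04, 0.011, -0.2, 0.375], [-0.059, 0.05, 0.05, 0.013, -0.25, 0.468]])

```text
time: 3.1
tool_pos: [0.4615, 0.1015, 0.1433]
ee_rot: [-2.99, 0.293, 1.558]
wrist_force: [-0.2, -0.7, -0.0]
width: 0.0939
finger_force: 0.0
```

>>> carry_out(commands=[[-0.003, 0.014, 0.012, 0.003, -0.05, 0.094], [-0.006, 0.028, 0.024, 0.005, -0.1, 0.187], [-0.01, 0.041, 0.036, 0.008, -0.15, 0.281], [-0.013, 0.055, 0.047, 0.011, -0.2, 0.375], [-0.013, 0.055, 0.047, 0.011, -0.2, 0.375]])

```text
time: 3.6
tool_pos: [0.5073, 0.0729, 0.0914]
ee_rot: [-3.128, 0.527, 1.176]
wrist_force: [-1.3, -0.2, -0.1]
width: 0.0941
finger_force: 0.0
```

```bash
python3 -c "
from mv import *
p,R=pick(e,s);print(p,p-.1*R[:,2]);mv(p,R,1)"
```

```text
[0.48916722 0.02455501 0.01054552] [0.50886922 0.07050968 0.09714806]
dist 0.096 ang 0.013 rows 2.1
[[-0.001, 0.001, 0.024, -0.002, 0.001, 0.002], [-0.002, 0.002, 0.048, -0.004, 0.002, 0.004], [-0.003, 0.002, 0.072, -0.006, 0.003, 0.006], [-0.004, 0.003, 0.096, -0.009, 0.004, 0.008], [-0.004, 0.003, 0.096, -0.009, 0.004, 0.008]]
max joint step 0.049 q [0.22, 0.34, 1.58, -0.42, 1.56, 0.71]
```

>>> carry_out(commands=[[-0.001, 0.001, 0.024, -0.002, 0.001, 0.002], [-0.002, 0.002, 0.048, -0.004, 0.002, 0.004], [-0.003, 0.002, 0.072, -0.006, 0.003, 0.006], [-0.004, 0.003, 0.092, -0.009, 0.004, 0.008], [-0.004, 0.003, 0.092, -0.009, 0.004, 0.008]])

```text
time: 4.1
tool_pos: [0.4882, 0.0253, 0.0163]
ee_rot: [3.141, 0.521, 1.166]
wrist_force: [0.6, 0.0, -0.3]
width: 0.0937
finger_force: 0.0
```

```bash
python3 -c "
from mv import *
p,R=pick(e,s);mv(p,R,1)
from bench import *
s=snapshot('scene');cv2.imwrite('pics/s2.png',cv2.resize(s['img'][180:380,260:500,::-1],(720,600)))"
```

```text
dist 0.006 ang 0.002 rows 0.1
[[0.001, 0.0, 0.001, 0.0, -0.001, -0.0], [0.001, 0.001, 0.003, 0.0, -0.001, -0.0], [0.002, 0.001, 0.004, 0.0, -0.002, -0.0], [0.003, 0.001, 0.005, 0.0, -0.002, -0.0], [0.003, 0.001, 0.005, 0.0, -0.002, -0.0]]
max joint step 0.002 q [0.22, 0.34, 1.58, -0.42, 1.56, 0.71]
```

View pics/s2.png

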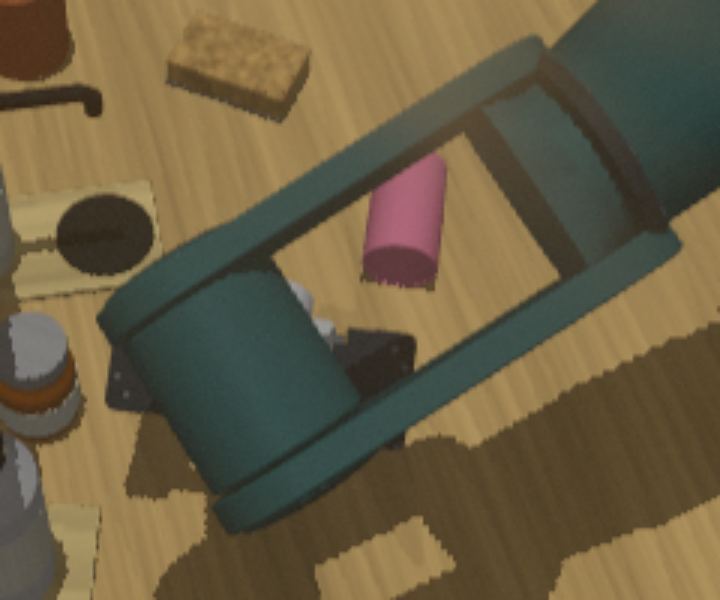

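The wrist covers the cup at crop (250,380). The hand straddles the cup as planned and is clear of the pink look-alike (405,220) and the jar (30,380). Next I make the small correction and grip.

>>> carry_out(commands=[[0.002, 0.001, 0.004, 0, 0, 0], [0.002, 0.001, 0.004, 0, 0, 0], [0.002, 0.001, 0.004, 0, 0, 0], [0.002, 0.001, 0.004, 0, 0, 0], [0.002, 0.001, 0.004, 0, 0, 0]])

```text
time: 4.65
tool_pos: [0.4922, 0.0254, 0.0142]
ee_rot: [3.135, 0.519, 1.163]
wrist_force: [-0.1, 0.2, -0.5]
width: 0.0941
finger_force: 0.0
```

>>> carry_out(commands=[[0, 0, 0, 0, 0, 0], [0, 0, 0, 0, 0, 0], [0, 0, 0, 0, 0, 0], [0, 0, 0, 0, 0, 0], [0, 0, 0, 0, 0, 0]], jaw=0)

```text
time: 5.15
tool_pos: [0.4918, 0.0252, 0.0138]
ee_rot: [3.136, 0.519, 1.163]
wrist_force: [-1.4, 0.1, -0.0]
width: 0.0575
finger_force: 0.4
```

```bash
python3 -c "
from mv import *
P,R,q,o=now();print(P,o['width'],o['finger_force'],o['wrist_force'])
p,R0=pick(e,s);a2=R[:,0]*np.cos(e)-R[:,2]*np.sin(e)
print('axis along grasp',a2.round(3),'grasp pt',P-.019*R[:,2],'err',P-p)
st=mv(P+[0,0,.13],R)
pp=pad+np.array([-.10,.03,0])
st=mv(*place(e,s,psi,.09,pp),start=st)"
```

```text
[0.49178131 0.02523024 0.01382264] 0.05749937803087559 0.38988107757177204 [-1.43455102  0.12740612 -0.0392979 ]
axis along grasp [0.394 0.919 0.005] grasp pt [0.49541842 0.03392631 0.0303196 ] err [0.00261409 0.00067523 0.00327712]
dist 0.130 ang 0.000 rows 2.9
[[-0.016, 0.0, -0.028, 0.0, 0.0, 0.0], [-0.032, 0.0, -0.056, 0.0, 0.0, 0.0], [-0.048, 0.001, -0.085, 0.0, 0.0, 0.0], [-0.064, 0.001, -0.113, 0.0, 0.0, 0.0], [-0.064, 0.001, -0.113, 0.0, 0.0, 0.0]]
max joint step 0.057 q [0.22, 0.22, 1.44, -0.43, 1.79, 0.6]
dist 0.104 ang 1.665 rows 11.9
[[-0.006, 0.003, 0.003, -0.013, 0.108, 0.049], [-0.012, 0.005, 0.006, -0.026, 0.215, 0.098], [-0.019, 0.008, 0.01, -0.039, 0.323, 0.147], [-0.025, 0.01, 0.013, -0.051, 0.43, 0.196], [-0.031, 0.013, 0.016, -0.064, 0.538, 0.245]]
[[-0.006, 0.004, -0.0, -0.013, 0.108, 0.049], [-0.013, 0.008, -0.0, -0.026, 0.215, 0.098], [-0.019, 0.012, -0.0, -0.039, 0.323, 0.147], [-0.025, 0.016, -0.0, -0.051, 0.43, 0.196], [-0.031, 0.02, -0.0, -0.064, 0.538, 0.245]]
[[-0.004, 0.005, -0.003, -0.013, 0.108, 0.049], [-0.009, 0.011, -0.005, -0.026, 0.215, 0.098], [-0.013, 0.016, -0.008, -0.039, 0.323, 0.147], [-0.017, 0.022, -0.011, -0.051, 0.43, 0.196], [-0.017, 0.022, -0.011, -0.051, 0.43, 0.196]]
max joint step 0.136 q [-0.98, -0.28, 2.19, 1.09, 1.35, -0.27]
```

>>> carry_out(commands=[[0, 0, 0, 0, 0, 0], [0, 0, 0, 0, 0, 0], [0, 0, 0, 0, 0, 0], [0, 0, 0, 0, 0, 0], [0, 0, 0, 0, 0, 0]])

```text
time: 5.65
tool_pos: [0.4917, 0.0252, 0.0138]
ee_rot: [3.136, 0.519, 1.163]
wrist_force: [-1.0, 0.0, 0.4]
width: 0.054
finger_force: 30.0
```

>>> carry_out(commands=[[-0.016, 0, -0.028, 0, 0, 0], [-0.032, 0, -0.056, 0, 0, 0], [-0.048, 0.001, -0.085, 0, 0, 0], [-0.064, 0.001, -0.113, 0, 0, 0], [-0.064, 0.001, -0.113, 0, 0, 0]])

```text
time: 6.15
tool_pos: [0.4953, 0.0259, 0.1486]
ee_rot: [3.125, 0.513, 1.157]
wrist_force: [-0.2, 0.2, -1.1]
width: 0.0542
finger_force: 30.0
```

Gripped: opening 54 mm at 30 N, and the cup is lifted. Next I rotate it upright.

>>> carry_out(commands=[[-0.006, 0.003, 0.003, -0.013, 0.108, 0.049], [-0.012, 0.005, 0.006, -0.026, 0.215, 0.098], [-0.019, 0.008, 0.01, -0.039, 0.323, 0.147], [-0.025, 0.01, 0.013, -0.051, 0.43, 0.196], [-0.031, 0.013, 0.016, -0.064, 0.538, 0.245]])

```text
time: 6.65
tool_pos: [0.4902, -0.0117, 0.1441]
ee_rot: [3.017, -0.04, 0.948]
wrist_force: [-0.7, -0.1, -1.0]
width: 0.0542
finger_force: 30.0
```

>>> carry_out(commands=[[-0.006, 0.004, 0, -0.013, 0.108, 0.049], [-0.013, 0.008, 0, -0.026, 0.215, 0.098], [-0.019, 0.012, 0, -0.039, 0.323, 0.147], [-0.025, 0.016, 0, -0.051, 0.43, 0.196], [-0.031, 0.02, 0, -0.064, 0.538, 0.245]])

```text
time: 7.15
tool_pos: [0.488, -0.0489, 0.1455]
ee_rot: [3.011, -0.606, 0.766]
wrist_force: [0.5, -0.0, -2.2]
width: 0.0541
finger_force: 30.0
```

>>> carry_out(commands=[[-0.004, 0.005, -0.003, -0.013, 0.108, 0.049], [-0.009, 0.011, -0.005, -0.026, 0.215, 0.098], [-0.013, 0.016, -0.008, -0.039, 0.323, 0.147], [-0.017, 0.022, -0.011, -0.051, 0.43, 0.196], [-0.017, 0.022, -0.011, -0.051, 0.43, 0.196]])

```text
time: 7.65
tool_pos: [0.4848, -0.0785, 0.1433]
ee_rot: [-3.12, -1.044, 0.501]
wrist_force: [-0.2, -0.6, -1.7]
width: 0.0541
finger_force: 30.0
```

>>> carry_out(commands=[[0, 0, 0, 0, 0, 0], [0, 0, 0, 0, 0, 0], [0, 0, 0, 0, 0, 0], [0, 0, 0, 0, 0, 0], [0, 0, 0, 0, 0, 0]])

```text
time: 8.15
tool_pos: [0.4874, -0.0778, 0.1489]
ee_rot: [3.139, -1.047, 0.529]
wrist_force: [-1.1, 0.8, -0.3]
width: 0.0542
finger_force: 30.0
```

```bash
python3 -c "
from mv import *
from bench import *
P,R,q,o=now();print(P,o['ee_rot'],o['wrist_force'],o['width'])
ax=R[:,0]*np.cos(e)-R[:,2]*np.sin(e);print('cup axis',ax.round(3),'expected cup axis xy at',(P-.019*R[:,2])+.0033*np.array([.866,.5,0]))
s1=snapshot('scene');s2=snapshot('top');np.savez('scene3.npz',**s1);np.savez('top3.npz',**s2)
im=np.hstack([cv2.resize(s1['img'][170:350,240:440,::-1],(400,360)),cv2.resize(s2['img'][130:310,240:440,::-1],(400,360))]);cv2.imwrite('pics/u3.png',im)
mv(*place(e,s,psi,.025,pad+np.array([-.10,.03,0])))
"
```

```text
[ 0.48741557 -0.07783757  0.14894973] [ 3.13937075 -1.0469011   0.5285357 ] [-1.06706144  0.80428129 -0.32473569] 0.05421831146935637
cup axis [-0.     0.001  1.   ] expected cup axis xy at [ 0.47604534 -0.08444717  0.15845458]
dist 0.065 ang 0.002 rows 1.4
[[-0.014, -0.0, 0.008, -0.0, 0.0, 0.0], [-0.029, -0.0, 0.015, -0.001, 0.0, 0.001], [-0.043, -0.0, 0.023, -0.001, 0.0, 0.001], [-0.058, -0.0, 0.031, -0.002, 0.0, 0.002], [-0.058, -0.0, 0.031, -0.002, 0.0, 0.002]]
max joint step 0.046 q [-0.98, -0.15, 2.25, 1.13, 1.27, -0.44]
```

View pics/u3.png

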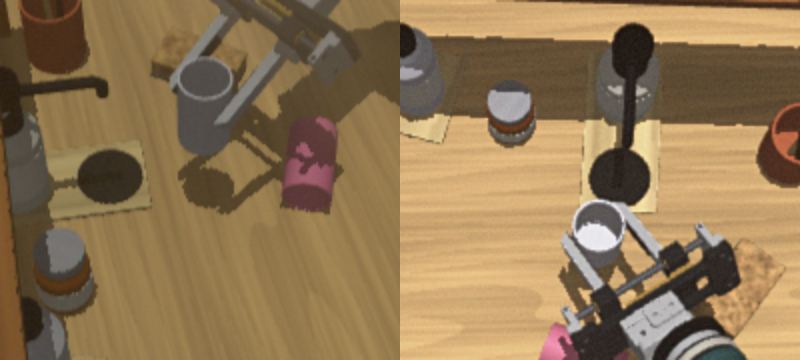

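The cup is upright with its mouth up, at left crop (205,80) and right crop (598,228), and clear of the pad (left 110,175). Next I measure the rim to get its true centre.

```bash
cat > rim.py <<'E'
from mv import *
def rim(s,zlo,zhi,c,r=.045):
    P=cloud(s);m=(P[...,2]>zlo)&(P[...,2]<zhi)&(np.hypot(P[...,0]-c[0],P[...,1]-c[1])<r)
    q=P[m]; (cx,cy),(w,h),_=cv2.minAreaRect((q[:,:2]*1000).astype(np.float32))
    f=least_squares(lambda p:np.hypot(q[:,0]-p[0],q[:,1]-p[1])-p[2],[c[0],c[1],.026],loss='soft_l1',f_scale=.002).x
    print(m.sum(),"z",np.median(q[:,2]).round(4),"box",cx,cy,w,h,"circle",f.round(4))
E
python3 -c "
from rim import *
for n in('top3','scene3'):
    s=dict(np.load(n+'.npz'));P=cloud(s);near=P[np.hypot(P[...,0]-.476,P[...,1]+.0845)<.03];print(n,'top z',np.nanpercentile(near[:,2],[50,80,90,95]).round(4))
    rim(s,.180,.194,(.476,-.0845),.031)
"
```

```text
top3 top z [0.1254 0.1755 0.1842 0.1865]
141 z 0.1848 box 476.8727722167969 -83.72834014892578 52.36861801147461 52.56063461303711 circle [ 0.4767 -0.0835  0.0252]
scene3 top z [0.1386 0.1739 0.1826 0.186 ]
209 z 0.1854 box 476.6161193847656 -83.70572662353516 53.25817108154297 52.968753814697266 circle [ 0.477  -0.0834  0.0253]
```

>>> carry_out(commands=[[-0.014, 0, 0.008, 0, 0, 0], [-0.029, 0, 0.015, 0, 0, 0], [-0.043, 0, 0.023, 0, 0, 0], [-0.058, 0, 0.031, 0, 0, 0], [-0.058, 0, 0.031, 0, 0, 0]])

```text
time: 8.75
tool_pos: [0.4843, -0.0781, 0.0806]
ee_rot: [-3.131, -1.046, 0.516]
wrist_force: [0.1, 0.9, -1.1]
width: 0.0542
finger_force: 30.0
```

```bash
python3 -c "
from mv import *
R=place(e,s,psi)[1]
st=mv(np.array([.5816,-.1112,.076]),R)
mv(np.array([.5816,-.1112,.0605]),R,1,st)"
```

```text
dist 0.103 ang 0.006 rows 2.3
[[0.008, 0.019, 0.015, -0.001, 0.0, -0.001], [0.015, 0.039, 0.03, -0.002, 0.001, -0.002], [0.023, 0.058, 0.045, -0.003, 0.001, -0.003], [0.03, 0.077, 0.061, -0.004, 0.001, -0.004], [0.03, 0.077, 0.061, -0.004, 0.001, -0.004]]
max joint step 0.06 q [-0.83, 0.08, 2.04, 1.2, 1.13, -0.41]
dist 0.015 ang 0.000 rows 0.3
[[-0.003, 0.0, 0.002, 0.0, 0.0, 0.0], [-0.007, 0.0, 0.004, 0.0, 0.0, 0.0], [-0.01, 0.0, 0.006, 0.0, 0.0, 0.0], [-0.013, 0.0, 0.008, 0.0, 0.0, 0.0], [-0.013, 0.0, 0.008, 0.0, 0.0, 0.0]]
max joint step 0.01 q [-0.83, 0.11, 2.05, 1.22, 1.12, -0.45]
```

>>> carry_out(commands=[[0.008, 0.019, 0.015, 0, 0, 0], [0.015, 0.039, 0.03, -0.002, 0, -0.002], [0.023, 0.058, 0.045, -0.003, 0, -0.003], [0.03, 0.077, 0.061, -0.004, 0, -0.004], [0.03, 0.077, 0.061, -0.004, 0, -0.004]])

```text
time: 9.25
tool_pos: [0.5852, -0.1133, 0.08]
ee_rot: [3.126, -1.049, 0.538]
wrist_force: [1.0, -0.3, -0.8]
width: 0.0541
finger_force: 30.0
```

>>> carry_out(commands=[[0, 0, 0, 0, 0, 0], [0, 0, 0, 0, 0, 0], [0, 0, 0, 0, 0, 0], [0, 0, 0, 0, 0, 0], [0, 0, 0, 0, 0, 0]])

```text
time: 9.75
tool_pos: [0.5822, -0.112, 0.0782]
ee_rot: [3.131, -1.047, 0.532]
wrist_force: [-0.4, -0.5, -0.2]
width: 0.0541
finger_force: 30.0
```

```bash
python3 -c "
from rim import *
from bench import *
P,R,q,o=now();ax=R[:,0]*np.cos(e)-R[:,2]*np.sin(e);print(P,ax.round(3),o['wrist_force'])
c=P-[.0106,.0058,.052];print('cup pred',c)
for n in('scene','top'):
    s_=snapshot(n);np.savez(n+'4.npz',**s_)
    Q=cloud(s_);near=Q[np.hypot(Q[...,0]-c[0],Q[...,1]-c[1])<.03];z=c[2]+.09
    rim(s_,z-.008,z+.006,c,.031)
# pad in scene, refit from first views at ring
S=dict(np.load('scene0.npz'));Q=cloud(S);m=(S['img'].max(2)<60)&(abs(Q[...,2]-.008)<.008);m=blob(m,295,258)
cn=max(cv2.findContours(m.astype(np.uint8),0,1)[0],key=len)[:,0];w=np.array([ray(S,u,v,.008)[:2] for u,v in cn])
print('pad scene',cv2.minEnclosingCircle((w*1000).astype(np.float32)),cv2.minAreaRect((w*1000).astype(np.float32)))
R=place(e,s,psi)[1];mv(np.array([.5816,-.1112,.0615]),R,1)
"
```

```text
[ 0.58220637 -0.11195637  0.0782384 ] [-0.003  0.004  1.   ] [-0.4082277  -0.45104062 -0.24936845]
cup pred [ 0.57160637 -0.11775637  0.0262384 ]
193 z 0.1142 box 571.5953369140625 -116.66002655029297 53.632450103759766 53.12453842163086 circle [ 0.5714 -0.117   0.0253]
117 z 0.1144 box 571.78271484375 -117.60771179199219 52.07493591308594 53.57155990600586 circle [ 0.5716 -0.1174  0.0254]
pad scene ((571.2119750976562, -117.3131103515625), 35.33860397338867) ((571.1494750976562, -117.58781433105469), (69.32794189453125, 67.69800567626953), 36.8563232421875)
dist 0.017 ang 0.005 rows 0.4
[[-0.004, -0.0, 0.002, 0.001, -0.0, 0.001], [-0.007, -0.001, 0.004, 0.001, -0.0, 0.002], [-0.011, -0.001, 0.006, 0.002, -0.0, 0.003], [-0.015, -0.001, 0.008, 0.003, -0.0, 0.004], [-0.015, -0.001, 0.008, 0.003, -0.0, 0.004]]
max joint step 0.01 q [-0.83, 0.11, 2.05, 1.22, 1.12, -0.45]
```

The cup is centred over the pad (0.5715, -0.117 against 0.571, -0.1175). Now I lower it.

>>> carry_out(commands=[[-0.003, 0, 0.002, 0, 0, 0], [-0.006, 0, 0.004, 0, 0, 0], [-0.009, 0, 0.006, 0, 0, 0], [-0.012, 0, 0.007, 0, 0, 0], [-0.012, 0, 0.007, 0, 0, 0]])

```text
time: 10.35
tool_pos: [0.5823, -0.1117, 0.0633]
ee_rot: [3.135, -1.047, 0.53]
wrist_force: [0.2, 0.3, -1.4]
width: 0.0538
finger_force: 30.0
```

>>> carry_out(commands=[[-0.001, 0, 0.0005, 0, 0, 0], [-0.002, 0, 0.001, 0, 0, 0], [-0.003, 0, 0.0015, 0, 0, 0], [-0.003, 0, 0.0015, 0, 0, 0], [-0.003, 0, 0.0015, 0, 0, 0]])

```text
time: 10.85
tool_pos: [0.5827, -0.1121, 0.0617]
ee_rot: [3.131, -1.048, 0.533]
wrist_force: [-1.8, -0.6, 2.8]
width: 0.054
finger_force: 30.0
```

>>> carry_out(commands=[[-0.0005, 0, 0.0003, 0, 0, 0], [-0.001, 0, 0.0006, 0, 0, 0], [-0.001, 0, 0.0006, 0, 0, 0], [-0.001, 0, 0.0006, 0, 0, 0], [-0.001, 0, 0.0006, 0, 0, 0]])

```text
time: 11.35
tool_pos: [0.5831, -0.1119, 0.0618]
ee_rot: [3.13, -1.051, 0.535]
wrist_force: [-5.4, 0.1, 8.9]
width: 0.0539
finger_force: 30.0
```

Contact is firm at about 9 N. I back off slightly and open in steps so the cup isn't jerked.

>>> carry_out(commands=[[0.0005, 0, -0.0003, 0, 0, 0], [0.0005, 0, -0.0003, 0, 0, 0], [0.0005, 0, -0.0003, 0, 0, 0], [0.0005, 0, -0.0003, 0, 0, 0], [0.0005, 0, -0.0003, 0, 0, 0]], jaw=0.65)

```text
time: 11.85
tool_pos: [0.5824, -0.112, 0.06]
ee_rot: [3.132, -1.047, 0.531]
wrist_force: [-0.2, 0.1, 0.5]
width: 0.0611
finger_force: 0.0
```

>>> carry_out(commands=[[0, 0, 0, 0, 0, 0], [0, 0, 0, 0, 0, 0], [0, 0, 0, 0, 0, 0], [0, 0, 0, 0, 0, 0], [0, 0, 0, 0, 0, 0]], jaw=0.85)

```text
time: 12.35
tool_pos: [0.5824, -0.1121, 0.0603]
ee_rot: [3.132, -1.047, 0.532]
wrist_force: [-0.5, -0.5, 0.1]
width: 0.08
finger_force: 0.0
```

```bash
python3 -c "
from rim import *
from bench import *
P,R,q,o=now();print(P,o['width'],o['wrist_force'],o['finger_force'])
for n in('scene','top'):
    s_=snapshot(n);np.savez(n+'5.npz',**s_);rim(s_,.088,.105,(.5715,-.117),.031)
    cv2.imwrite(f'pics/{n}5.png',cv2.resize(s_['img'][150:330,240:440,::-1],(600,540)))
d=R[:,2];st=mv(P-.13*d,R,1)
"
```

```text
[ 0.58243361 -0.11208818  0.06025539] 0.08004761346697252 [-0.51850071 -0.48654966  0.09616111] 0.0
242 z 0.0966 box 570.8890991210938 -116.5565185546875 54.70973587036133 51.53953170776367 circle [ 0.571  -0.1167  0.0253]
129 z 0.0966 box 570.8074951171875 -117.40365600585938 50.57719039916992 52.33599853515625 circle [ 0.5708 -0.1172  0.0253]
dist 0.130 ang 0.000 rows 2.9
[[-0.0, -0.0, -0.032, -0.0, -0.0, 0.0], [-0.0, -0.0, -0.065, -0.0, -0.0, 0.0], [-0.0, -0.0, -0.097, -0.0, -0.0, 0.0], [-0.0, -0.0, -0.13, -0.0, -0.0, 0.0], [-0.0, -0.0, -0.13, -0.0, -0.0, 0.0]]
max joint step 0.078 q [-1.11, -0.06, 2.06, 1.07, 1.41, -0.41]
```

View pics/scene5.png

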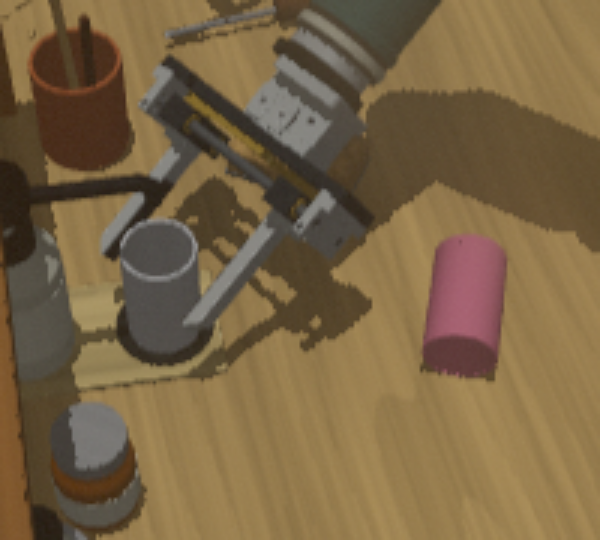

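The cup stands on the pad (crop 160,300), rim height 0.097, centred within 1 mm, and the fingers are clear on both sides. Retreat.

>>> carry_out(commands=[[0, 0, -0.02, 0, 0, 0], [0, 0, -0.055, 0, 0, 0], [0, 0, -0.09, 0, 0, 0], [0, 0, -0.13, 0, 0, 0], [0, 0, -0.13, 0, 0, 0]])

```text
time: 12.95
tool_pos: [0.4842, -0.1719, 0.1279]
ee_rot: [3.12, -1.047, 0.538]
wrist_force: [0.3, -1.1, 0.1]
width: 0.08
finger_force: 0.0
```

```bash
python3 -c "
from mv import *
P,R,q,o=now();print(P)
h=np.radians(-5);d=np.array([np.cos(h)*.5,np.sin(h)*.5,-.866]);R2=place(np.radians(60),0,h)[1]
st=mv(np.array([.50,-.15,.29]),R2)
st=mv(np.array([.622,-.1205,.205]),R2,None,st)
print(R2[:,2])"
```

```text
[ 0.48420425 -0.1719344   0.12791716]
dist 0.164 ang 0.798 rows 5.7
[[0.017, -0.001, -0.007, -0.047, -0.057, 0.049], [0.034, -0.002, -0.013, -0.095, -0.113, 0.098], [0.051, -0.003, -0.02, -0.142, -0.17, 0.147], [0.068, -0.004, -0.027, -0.189, -0.227, 0.196], [0.085, -0.005, -0.033, -0.236, -0.284, 0.245]]
[[0.014, -0.003, -0.012, -0.047, -0.057, 0.049], [0.028, -0.005, -0.023, -0.095, -0.113, 0.098], [0.042, -0.008, -0.035, -0.142, -0.17, 0.147], [0.056, -0.011, -0.046, -0.189, -0.227, 0.196], [0.056, -0.011, -0.046, -0.189, -0.227, 0.196]]
max joint step 0.179 q [-0.55, -0.37, 1.7, 0.23, 1.34, 1.11]
dist 0.152 ang 0.000 rows 3.4
[[0.015, -0.01, 0.033, 0.0, 0.0, 0.0], [0.03, -0.02, 0.067, 0.0, 0.0, 0.0], [0.045, -0.03, 0.1, 0.0, 0.0, 0.0], [0.061, -0.04, 0.133, 0.0, 0.0, 0.0], [0.061, -0.04, 0.133, 0.0, 0.0, 0.0]]
max joint step 0.072 q [-0.35, -0.1, 1.65, 0.15, 1.09, 1.27]
[ 0.49809735 -0.04357787 -0.8660254 ]
```

>>> carry_out(commands=[[0.017, -0.001, -0.007, -0.047, -0.057, 0.049], [0.034, -0.002, -0.013, -0.095, -0.113, 0.098], [0.051, -0.003, -0.02, -0.142, -0.17, 0.147], [0.068, -0.004, -0.027, -0.189, -0.227, 0.196], [0.085, -0.005, -0.033, -0.236, -0.284, 0.245]], jaw=0)

```text
time: 13.45
tool_pos: [0.4941, -0.1557, 0.2158]
ee_rot: [-3.086, -0.752, 0.146]
wrist_force: [0.4, -0.4, 0.0]
width: 0.0434
finger_force: 0.0
```

>>> carry_out(commands=[[0.014, -0.003, -0.012, -0.047, -0.057, 0.049], [0.028, -0.005, -0.023, -0.095, -0.113, 0.098], [0.042, -0.008, -0.035, -0.142, -0.17, 0.147], [0.056, -0.011, -0.046, -0.189, -0.227, 0.196], [0.056, -0.011, -0.046, -0.189, -0.227, 0.196]])

```text
time: 13.95
tool_pos: [0.5046, -0.1446, 0.292]
ee_rot: [-3.139, -0.527, -0.077]
wrist_force: [0.8, -1.4, -0.1]
width: 0.0037
finger_force: 0.0
```

```bash
python3 -c "
from mv import *
P,R,q,o=now();print(P,o['width'])
R2=place(np.radians(60),0,np.radians(-5))[1]
st=mv(np.array([.622,-.1205,.205]),R2)"
```

```text
[ 0.50457446 -0.14458009  0.29204454] 0.0037080189480465597
dist 0.148 ang 0.012 rows 3.3
[[0.014, -0.008, 0.033, -0.002, -0.001, 0.002], [0.028, -0.016, 0.067, -0.004, -0.001, 0.004], [0.042, -0.024, 0.1, -0.006, -0.002, 0.007], [0.056, -0.033, 0.133, -0.008, -0.003, 0.009], [0.056, -0.033, 0.133, -0.008, -0.003, 0.009]]
max joint step 0.071 q [-0.35, -0.1, 1.65, 0.15, 1.09, 1.27]
```

>>> carry_out(commands=[[0.014, -0.008, 0.033, -0.002, 0, 0.002], [0.028, -0.016, 0.067, -0.004, 0, 0.004], [0.042, -0.024, 0.1, -0.006, 0, 0.007], [0.056, -0.033, 0.133, -0.008, 0, 0.009], [0.056, -0.033, 0.133, -0.008, 0, 0.009]])

```text
time: 14.45
tool_pos: [0.6172, -0.1207, 0.1909]
ee_rot: [-3.133, -0.507, -0.094]
wrist_force: [-0.6, 0.2, -0.9]
width: 0.0006
finger_force: 0.0
```

>>> carry_out(commands=[[0, 0, 0, 0, 0, 0], [0, 0, 0, 0, 0, 0], [0, 0, 0, 0, 0, 0], [0, 0, 0, 0, 0, 0], [0, 0, 0, 0, 0, 0]])

```text
time: 14.95
tool_pos: [0.6187, -0.1232, 0.2015]
ee_rot: [-3.139, -0.522, -0.095]
wrist_force: [0.5, 0.8, 0.1]
width: 0.0004
finger_force: 0.0
```

```bash
python3 -c "
from mv import *
from bench import *
P,R,q,o=now();print(P,o['width'],o['wrist_force'])
s_=snapshot('scene');cv2.imwrite('pics/s6.png',cv2.resize(s_['img'][150:330,220:420,::-1],(600,540)))
R2=place(np.radians(60),0,np.radians(-5))[1]
mv(np.array([.622,-.1205,.181]),R2,1)
mv(np.array([.622,-.1205,.166]),R2,1,(np.array([.622,-.1205,.181]),R2,q))"
```

```text
[ 0.6186695  -0.12315364  0.20147787] 0.00038969778297886576 [0.50868737 0.8222131  0.05347597]
dist 0.021 ang 0.007 rows 0.5
[[-0.002, -0.001, 0.005, 0.0, 0.001, -0.002], [-0.004, -0.001, 0.01, 0.001, 0.001, -0.003], [-0.006, -0.002, 0.014, 0.001, 0.002, -0.005], [-0.007, -0.003, 0.019, 0.001, 0.002, -0.007], [-0.007, -0.003, 0.019, 0.001, 0.002, -0.007]]
max joint step 0.011 q [-0.35, -0.09, 1.69, 0.15, 1.04, 1.26]
dist 0.015 ang 0.000 rows 0.3
[[-0.002, 0.0, 0.003, 0.0, 0.0, 0.0], [-0.004, 0.0, 0.006, 0.0, 0.0, 0.0], [-0.006, 0.0, 0.01, 0.0, 0.0, 0.0], [-0.007, 0.0, 0.013, 0.0, 0.0, 0.0], [-0.007, 0.0, 0.013, 0.0, 0.0, 0.0]]
max joint step 0.053 q [-0.35, -0.08, 1.71, 0.16, 1.01, 1.25]
```

View pics/s6.png

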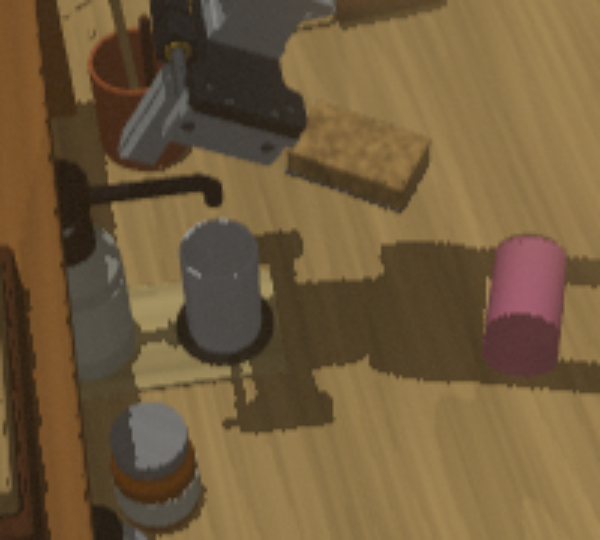

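The fingertips (130,155) hover above the spout (150,190) and the cup stands under its tip (220,290). Now I press.

>>> carry_out(commands=[[-0.002, -0.001, 0.005, 0, 0, 0], [-0.004, -0.001, 0.01, 0, 0, 0], [-0.006, -0.002, 0.014, 0, 0, 0], [-0.007, -0.003, 0.019, 0, 0, 0], [-0.007, -0.003, 0.019, 0, 0, 0]])

```text
time: 15.5
tool_pos: [0.6222, -0.1198, 0.1791]
ee_rot: [-3.138, -0.518, -0.095]
wrist_force: [0.2, -0.6, 0.3]
width: 0.0002
finger_force: 0.2
```

>>> carry_out(commands=[[-0.002, 0, 0.003, 0, 0, 0], [-0.003, 0, 0.006, 0, 0, 0], [-0.005, 0, 0.009, 0, 0, 0], [-0.005, 0, 0.009, 0, 0, 0], [-0.005, 0, 0.009, 0, 0, 0]])

```text
time: 16.0
tool_pos: [0.6231, -0.1201, 0.1712]
ee_rot: [-3.139, -0.522, -0.095]
wrist_force: [-2.8, 0.6, 5.7]
width: 0.0003
finger_force: 2.7
```

>>> carry_out(commands=[[-0.001, 0, 0.002, 0, 0, 0], [-0.002, 0, 0.004, 0, 0, 0], [-0.003, 0, 0.006, 0, 0, 0], [-0.004, 0, 0.007, 0, 0, 0], [-0.004, 0, 0.007, 0, 0, 0]])

```text
time: 16.5
tool_pos: [0.6232, -0.1201, 0.1641]
ee_rot: [-3.139, -0.523, -0.095]
wrist_force: [-5.0, 1.6, 9.6]
width: 0.0007
finger_force: 4.2
```

>>> carry_out(commands=[[-0.0005, 0, 0.001, 0, 0, 0], [-0.001, 0, 0.002, 0, 0, 0], [-0.001, 0, 0.002, 0, 0, 0], [-0.001, 0, 0.002, 0, 0, 0], [-0.001, 0, 0.002, 0, 0, 0]])

```text
time: 17.0
tool_pos: [0.6234, -0.1202, 0.1624]
ee_rot: [-3.139, -0.523, -0.095]
wrist_force: [-6.7, 2.0, 8.8]
width: 0.0006
finger_force: 4.7
```

>>> carry_out(commands=[[-0.0005, 0, 0.001, 0, 0, 0], [-0.001, 0, 0.002, 0, 0, 0], [-0.001, 0, 0.002, 0, 0, 0], [-0.001, 0, 0.002, 0, 0, 0], [-0.001, 0, 0.002, 0, 0, 0]])

```text
time: 17.5
tool_pos: [0.6237, -0.1202, 0.1618]
ee_rot: [-3.14, -0.525, -0.094]
wrist_force: [-10.8, 1.6, 14.2]
width: 0.0005
finger_force: 7.0
```

```bash
python3 -c "
from rim import *
from bench import *
P,R,q,o=now();print(P,o['wrist_force'])
s_=snapshot('top');Q=cloud(s_);g=s_['img'].max(2)
m=(g<60)&(abs(Q[...,0]-.668)<.018)&(abs(Q[...,1]+.126)<.018)&(Q[...,2]>.15)&(Q[...,2]<.2);print('head top z',m.sum(),np.median(Q[m][:,2]))
rim(s_,.088,.105,(.571,-.117),.031);rim(snapshot('scene'),.088,.105,(.571,-.117),.031)"
```

```text
[ 0.62371623 -0.12021102  0.16184217] [-10.84142265   1.62930533  14.22417452]
head top z 290 0.1693123811827334
0 z nan box 0.0 0.0 0.0 0.0 circle [ 0.571 -0.117  0.026]
239 z 0.0965 box 570.88330078125 -116.72869110107422 54.24357223510742 51.74571990966797 circle [ 0.5709 -0.1168  0.0252]
  return _methods._mean(a, axis=axis, dtype=dtype,
  ret = ret.dtype.type(ret / rcount)
```

The head is at 0.169 (15.6 mm down, bottomed) with the cup unmoved. Release upward and back.

>>> carry_out(commands=[[0.004, 0, -0.007, 0, 0, 0], [0.008, 0, -0.014, 0, 0, 0], [0.012, 0, -0.021, 0, 0, 0], [0.016, 0, -0.029, 0, 0, 0], [0.02, 0, -0.036, 0, 0, 0]])

```text
time: 18.1
tool_pos: [0.6219, -0.1201, 0.198]
ee_rot: [-3.138, -0.518, -0.096]
wrist_force: [0.4, -0.5, 0.7]
width: 0.0006
finger_force: 0.0
```

>>> carry_out(commands=[[0, 0, -0.03, 0, 0, 0], [0, 0, -0.06, 0, 0, 0], [0, 0, -0.09, 0, 0, 0], [0, 0, -0.12, 0, 0, 0], [0, 0, -0.12, 0, 0, 0]])

```text
time: 18.6
tool_pos: [0.5637, -0.1154, 0.3088]
ee_rot: [-3.141, -0.529, -0.094]
wrist_force: [0.6, 0.5, 0.2]
width: 0.0005
finger_force: 0.0
```

>>> carry_out(commands=[[0, 0, 0, 0, 0, 0], [0, 0, 0, 0, 0, 0], [0, 0, 0, 0, 0, 0], [0, 0, 0, 0, 0, 0], [0, 0, 0, 0, 0, 0]])

```text
time: 19.1
tool_pos: [0.5629, -0.1147, 0.3014]
ee_rot: [-3.138, -0.518, -0.096]
wrist_force: [-0.0, -0.1, -0.4]
width: 0.0003
finger_force: 0.0
```

```bash
python3 -c "
from rim import *
from bench import *
P,R,q,o=now();print(P,o['wrist_force'])
s_=snapshot('top');Q=cloud(s_);g=s_['img'].max(2)
m=(g<60)&(abs(Q[...,0]-.668)<.018)&(abs(Q[...,1]+.126)<.018)&(Q[...,2]>.15)&(Q[...,2]<.2);print('head top z',m.sum(),np.median(Q[m][:,2]))
s2=snapshot('scene');rim(s2,.088,.105,(.571,-.117),.031)
cv2.imwrite('pics/f.png',s2['img'][:,:,::-1])"
```

```text
[ 0.56290392 -0.11472066  0.3014243 ] [-0.0016265  -0.06420158 -0.41884918]
head top z 294 0.18487806600401457
242 z 0.0962 box 571.262451171875 -116.87138366699219 52.4742431640625 54.25123977661133 circle [ 0.5711 -0.1169  0.0253]
```

View pics/f.png

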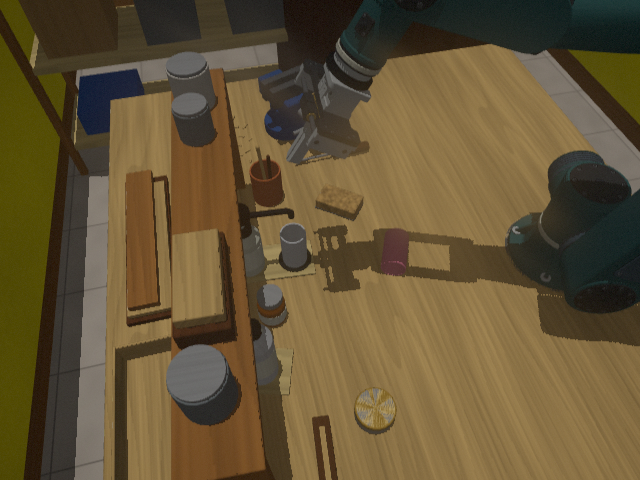

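The cup stands on the pad (292,245), the pump head is back up at 0.185, and everything else is where it was. The robot is clear.

```bash
python3 -c "
from bench import *
print(close_job())"
```

```text
the job is handed in; nothing more can be done
None
```

The job is handed in at about 19 s: the cup stands upright within about 1 mm of the pad's centre, the pump head was pressed its full 15 mm and sprang back up, and the final picture shows nothing else moved (no verdict was returned).

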